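Work the strike-off bar past the lamp post into its rack

ROBOT

A 6-joint arm with a two-finger parallel gripper is mounted at the origin on the work surface. World frame = base frame: x ahead of the robot, y to its left, z up, the work surface at z = 0. Lengths are in m, angles in rad, forces in N, time in s.
With the tool pointing down it reaches from about 0.325 to 0.85 m from the base axis. Payload 4.4 kg.
Tool frame: the origin (TCP) lies on the centre line of the jaws, within the pads' length; the fingertips stand 17 mm ahead of it and the grasp point (between the pads) lies 2 mm behind it; z points along the fingers, y is the line along which they close (so a half turn about z gives the same grasp; the last joint's range is limited). The gripper opens to 94 mm and grips with 3 to 60 N. Pads are 16 mm wide; open, the fingers measure 119 mm over their backs; the gripper's body (75 mm by 177 mm) begins 78 mm behind the grasp point.
Start: joints at [1, 0.207, 1.542, -0, 1.393, -0.15], TCP at [0.235, 0.525, 0.184] pointing down, gripper open.
Joint ranges: [-2.73, 2.73], [-0.86, 2.22], [0.23, 2.46], [-1.11, 4.25], [0.08, 2.63], [-2.82, 2.82]. Speed limits (rad/s): [2.79, 2.79, 3.14, 3.14, 3.14, 3.14].

INTERFACE

Orientations are given as a unit quaternion [w, x, y, z].
In Python, from cell import bot gives the robot as it stands. The module is installed in compiled form; this text tells all that it offers.
- The arm moves only by the shell command python3 -m pendant 'ROWS'. ROWS is a JSON object of lists of equal length, an entry for each row: "delta_pos": the shift along the world's x, y, z in mm, a list of three; "rot": the turn, a rotation vector about the world's x, y, z in degrees, a list of three; "hand": the closure, from 0 (fully open) to 1 (shut). A call has exactly 8 rows; each row shifts and turns the commanded pose from where the row before left it; what a row does not reach is not made up. A row lasts 1/10 s, in which the tool goes at most 50 mm and 8.59 degrees, less where a joint would pass 70% of its speed; a pose out of reach is approached as far as the arm can. A call is refused whole if a number of a shift passes 50 or a number of a turn 8.59, either way. A call with a gripper value outside its range is refused whole. The fingers move at their own pace and stop on an object; the grip force is fixed at half the most. Time passes only in rows, so rows that do not move let the fingers close, or fill a call up. It gives the time, the measured TCP pose, the force, the opening and the grip force at its end, in the units of the state.
- bot.sense(): the state, without advancing time (a new reading comes with each control period).
- bot.capture(name): name is "scene" or "top"; returns a dict with "frame" (480x640x3 uint8, red, green, blue), "range_z" (480x640 float32, m along the optical axis (not along the pixel's ray), 0 where there is no reading), "fx", "fy", "cx", "cy" (pixels), "cam_to_world" (4x4, takes a point from camera to world coordinates). Camera axes: x right, y up, looking along -z (the intrinsics and any distortion apply to the point x, -y, -z); pixel columns grow to the right and rows downward; lengths in m; the calibration is good to about 2 mm. A picture is of the moment at which its call begins.
- bot.close_job(): hands the job in; it is judged then, once.
The state is a dict: "time": time; "q": joint angles; "qvel": joint speeds; "effort": joint torques, N m; "tcp_pos": TCP position; "eef_rot": TCP orientation; "force": force on the tool from outside, world axes, zero at the start; "moment": the same for the moment, N m; "opening": finger opening in m; "grasp_force": force on a finger pad.
Only numpy, scipy, OpenCV 4.12 (cv2) and the standard library are available. Lean on these libraries where they do the work, as an engineer would, in place of code of your own. Each camera call takes 0.05 s, during which the arm holds its last target. There are 200 camera calls.

TASK

Push the loose wooden strike-off bar along the desk into the empty wide channel of the aluminium rack, until its leading end is fully home against the stop at the back. The short steel lamp post stands in front of the channel and blocks the straight way in, so pivot the bar past it by pushing one end, then the other, with the fingertips or the outside of the fingers. Keep the bar flat on the desk, never take it between the fingers or lift it, and leave the probe, the jar and the dish where they are.

Things in the scene. Friction and masses are not known exactly. Their poses are not given: they have to be found in the camera images.
- bar: Plain light hardwood bar, loose, flat on the desk: 260 long x 28 wide x 24 high, about 0.16 kg. Origin: centre of its underside. y axis along its length, x across, z up. Starts out in front of the rack with its +y end towards it, up to 0.6 rad askew. A light push of a few newtons slides it; friction and mass vary somewhat.
- bar_end_a (a point): Centre of the bar's +y end face (the end nearer the rack), 12 above the desk when the bar lies flat.
- bar_end_b (a point): Centre of the bar's -y end face (the end away from the rack), 12 above the desk when the bar lies flat.
- rack: Aluminium rack fixed to the desk: three rails 12 thick, 24 high, with a cross stop; a wide channel (empty) and on its +x side a narrow one (holds the probe). No floor plate. Origin: on the desk, middle of the wide channel's open mouth. y axis: straight into the channel; x: across it. Wide channel: 200 deep, 52 between rails, bevelled out to 68 over the first 16. Outer faces of the rails at x = -38 and 72.
- channel_end (a point): Middle of the stop's face at the back of the wide channel, 12 above the desk, 200 from the mouth. A bar fully home touches the stop and still sticks 60 out of the mouth.
- post: Short upright steel lamp post fixed to the desk: diameter 28, 50 high. Origin: centre of its foot. Stands 125 to 170 before the mouth, about 11 to the +x or -x side of the channel's middle line (it varies): a bar in line with the channel cannot pass, one slanted past the post's freer side can. The flat steel disc nearby is a flush cover 1 high, no obstacle.
- probe: Square steel grain probe with a black grip, 185 long, 18 wide and high, lying in the rack's narrow channel; leave it alone. Origin: centre of its underside.
- jar: Small amber sample jar, diameter 44, 58 high, standing loose on the far side of the desk; leave it alone. Origin: centre of its underside.
- dish: Small white seed dish, diameter 80, 22 high, standing loose on the robot's side of the rack; leave it alone. Origin: centre of its underside.

How it is judged:
At the end, for the whole second after the job is handed in: The bar lies flat and at rest in the wide channel between its rails, its leading end within 7 mm of the stop (bar origin 63 to 75 mm inside the mouth, within 20 mm of the channel's middle line, within 0.15 rad of its direction) (y of bar in the frame of rack between 0.063 and 0.075 m and x of bar in the frame of rack between -0.02 and 0.02 m and angle between the y axis of bar and the y axis of rack, either way round below 0.15 rad and height (world z) of bar below 0.004 m and angle between bar's own z axis and vertical below 0.05 rad and linear speed of bar below 0.01 m/s); the robot touches nothing.
It fails at once if the bar is lifted or tipped off the desk (an end more than 15 mm up, or tilted more than 0.2 rad) (height (world z) of any of bar_end_a, bar_end_b above 0.027 m or angle between bar's own z axis and vertical above 0.2 rad).
It fails at once if the bar is taken between the fingers (the grasp point comes inside the bar's outline, below 34 mm) (x of the grasp point in the frame of bar between -0.012 and 0.012 m and y of the grasp point in the frame of bar between -0.128 and 0.128 m and z of the grasp point in the frame of bar below 0.034 m).
It fails at once if the probe, jar or dish is disturbed (moved more than 15 mm) (distance of any of probe, jar, dish from where it was at the start of the episode above 0.015 m).
It also fails if it takes over 72 s, if anything falls off the work surface, if the arm or the gripper's body presses on something with over 40 N, if the wrist force passes 120 N, or if a joint passes its speed limit or range.

## Working session

There is one attempt and no reset: what is moved stays moved. The work goes in short steps, Python scripts to look and compute and a shell command to move; the robot and the scene stay as the last step left them, time stands still between calls to the robot, and variables do not carry over. Pictures are saved under pics/ and viewed, at most 10 in all, crops included, and the job is handed in when it is done.

```bash
mkdir -p pics; cat > h.py <<'E'
from cell import bot
import numpy as np, cv2
def snap(n,f):
    c=bot.capture(n); np.savez('pics/'+f+'.npz',**c); cv2.imwrite('pics/'+f+'.png',c['frame'][:,:,::-1]); return c
def ray(c,u,v,z):
    T=np.array(c['cam_to_world']); d=T[:3,:3]@np.array([(u-c['cx'])/c['fx'],-(v-c['cy'])/c['fy'],-1]); o=T[:3,3]
    return o+d*(z-o[2])/d[2]
def pt(c,u,v):
    T=np.array(c['cam_to_world']); r=c['range_z'][int(v),int(u)]
    return T[:3,3]+T[:3,:3]@(r*np.array([(u-c['cx'])/c['fx'],-(v-c['cy'])/c['fy'],-1]))
E
python3 - <<'E'
from h import *
for n in('top','scene'):
    c=snap(n,n+'0'); print(n,c['fx'],c['fy'],c['cx'],c['cy'],np.round(c['cam_to_world'],3).tolist(),[k for k in c])
print(bot.sense())
E
```

```text
top 470.8601547095233 470.8601547095233 314.3256060740623 234.94328359495194 [[0.01, 0.998, -0.065, 0.493], [-0.999, 0.008, -0.033, 0.01], [-0.032, 0.066, 0.997, 1.112], [0.0, 0.0, 0.0, 1.0]] ['frame', 'range_z', 'fx', 'fy', 'cx', 'cy', 'cam_to_world']
scene 595.2684177343889 595.2684177343889 321.26052152950143 239.30975338046528 [[-0.447, -0.583, 0.679, 1.284], [0.894, -0.286, 0.344, 0.385], [-0.007, 0.761, 0.649, 0.74], [0.0, 0.0, 0.0, 1.0]] ['frame', 'range_z', 'fx', 'fy', 'cx', 'cy', 'cam_to_world']
{'time': 0.1, 'q': array([ 9.99492476e-01,  2.07346590e-01,  1.54278817e+00, -2.38344547e-05,
        1.39351242e+00, -1.50494144e-01]), 'qvel': array([-0.00088101, -0.00087553, -0.00252807, -0.00051902, -0.00111409,
       -0.00063065]), 'effort': array([ 9.53107758e-06, -3.71865964e+01, -2.82293719e+01,  7.00128637e-02,
        3.11343488e-02, -4.84295936e-05]), 'tcp_pos': array([0.23448059, 0.52417311, 0.18271115]), 'eef_rot': array([-3.51769962e-04,  2.08853664e-01,  9.77946364e-01, -9.65228568e-04]), 'force': array([ 0.19014479,  0.78406266, -0.33915193]), 'moment': array([-0.00990912, -0.0254572 , -0.03061082]), 'grasp_force': 0.0, 'opening': 0.09388127674584318}
```

View pics/top0.png

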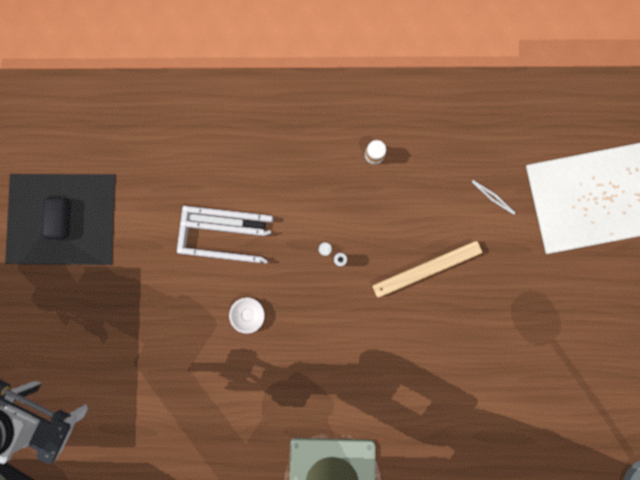

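View pics/scene0.png

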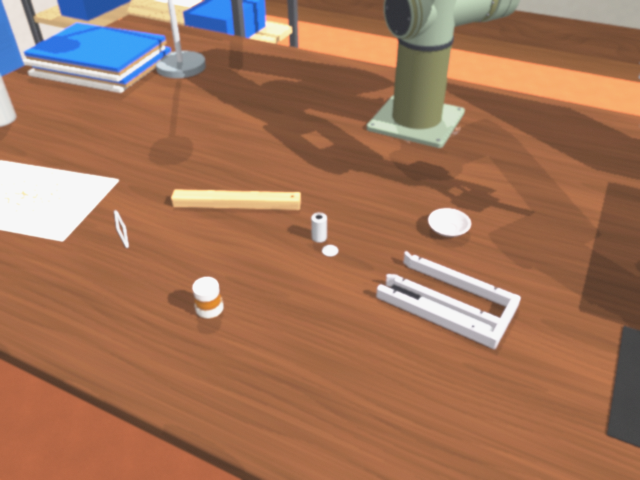

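The top view shows the rack (mouth at about u 268, v 218–262, opening to the right), the post at (340,259) with the flush cover at (325,249), and the bar from (377,292) to (480,247). The dish is at (247,315) and the jar at (375,152). I'll enlarge it.

```bash
python3 - <<'E'
import cv2
a=cv2.imread('pics/top0.png')
x=cv2.resize(a[195:275,170:360],None,fx=4,fy=4,interpolation=cv2.INTER_CUBIC)
y=cv2.resize(a[235:305,310:500],None,fx=4,fy=4,interpolation=cv2.INTER_CUBIC)
cv2.imwrite('pics/crop0.png',cv2.vconcat([x,y])[:600])
E
```

```text
(no output)
```

View pics/crop0.png

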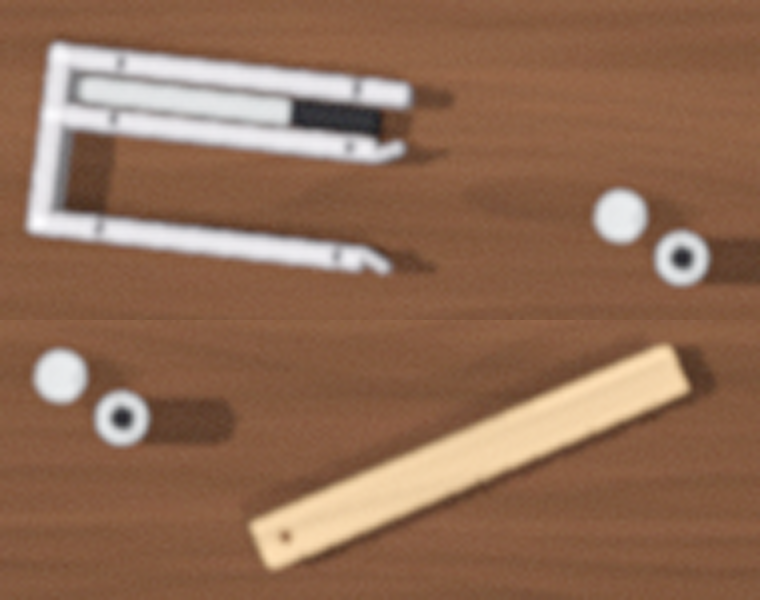

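The enlarged crop gives bar top corners at crop (248,522), (272,572), (690,388) and (668,344). The post top is at (682,258). The rail tips at the mouth are at (403,148) and (388,268), and the back outer corners at (57,42) and (27,232).

```bash
cat >> h.py <<'E'
class C(dict): pass
def load(f): return dict(np.load('pics/'+f+'.npz'))
E
python3 - <<'E'
from h import *
c=load('top0'); s=load('scene0')
A=lambda x,y:(x/4+170,y/4+195); B=lambda x,y:(x/4+310,y/4+155)
P=lambda uv,z:np.round(ray(c,*uv,z)[:3]*1000,1)
print('post',P(A(682,258),.05),'depth',np.round(pt(c,*A(682,258))*1000), 'scene depth',np.round(pt(s,319,216)*1000), np.round(ray(s,319,216,.05)*1000))
for p in[(57,42),(411,83),(411,106),(403,148),(388,270),(27,232),(67,110),(50,212),(378,160),(362,246)]: print('rack',p,P(A(*p),.024))
print('rail depth',np.round(pt(c,*A(200,58))*1000),np.round(pt(c,*A(200,228))*1000))
b=[P(B(*p),.024) for p in[(248,522),(272,572),(690,388),(668,344)]]
print('bar',b,np.round(pt(c,*B(470,458))*1000))
a=(b[0]+b[1])/2;e=(b[2]+b[3])/2;print(a,e,np.linalg.norm(a-e),(a+e)/2)
print('dish',P((247,315),.022),'jar',P((375,152),.058))
E
```

```text
post [507.4 -14.8  50. ] depth [507. -15.  53.] scene depth [507. -13.  53.] [504. -15.  50.]
rack (57, 42) [630.9 351.9  24. ]
rack (411, 83) [608.1 143.   24. ]
rack (411, 106) [594.6 142.8  24. ]
rack (403, 148) [570.1 147.   24. ]
rack (388, 270) [499.2 154.6  24. ]
rack (27, 232) [519.2 366.4  24. ]
rack (67, 110) [590.8 344.8  24. ]
rack (50, 212) [531.  353.2  24. ]
rack (378, 160) [563.  161.5  24. ]
rack (362, 246) [512.9 170.   24. ]
rail depth [625. 273.   1.] [523. 266.  18.]
bar [array([448.9, -87.8,  24. ]), array([ 420.6, -101.6,   24. ]), array([ 528. , -339.4,   24. ]), array([ 553.1, -327.2,   24. ])] [ 487. -215.   22.]
[434.75 -94.7   24.  ] [ 540.55 -333.3    24.  ] 261.0049807953863 [ 487.65 -214.     24.  ]
dish [377.8 199.2  22. ] jar [750.9 -91.   58. ]
```

Fitting the sizes given, the rack origin is at about (536,150) mm with y axis (0.104,0.995). The post is at rack (-11,-167), so the freer side is +x. Bar end a is at (435,-95) and end b at (541,-333). If the bar lies along world +y at x≈541, it clears both the post and the bevels. The first job is to swing end a towards +x.

```bash
python3 -m pendant '{"delta_pos":[[20,-41,0],[20,-41,0],[20,-41,0],[20,-41,0],[20,-41,0],[20,-41,0],[20,-41,0],[20,-41,0]],"rot":[[0,0,-8.25],[0,0,-8.25],[0,0,-8.25],[0,0,-8.25],[0,0,-8.25],[0,0,-8.25],[0,0,-8.25],[0,0,-8.25]],"hand":[1,1,1,1,1,1,1,1]}'
python3 -m pendant '{"delta_pos":[[0,-45,0],[0,-45,0],[0,-45,0],[0,-45,0],[0,-45,-10],[0,-45,-30],[0,-40,-40],[0,-16,-40]],"rot":[[0,0,0],[0,0,0],[0,0,0],[0,0,0],[0,0,0],[0,0,0],[0,0,0],[0,0,0]],"hand":[1,1,1,1,1,1,1,1]}'
```

```text
time: 0.9
tcp_pos: [0.395, 0.1951, 0.1835]
eef_rot: [-0.0, 0.71, 0.704, -0.0]
force: [1.1, 0.3, -0.3]
opening: 0.0334
grasp_force: 0.0
time: 1.7
tcp_pos: [0.3959, -0.1246, 0.0706]
eef_rot: [0.002, 0.709, 0.705, 0.0]
force: [0.6, 0.1, 0.1]
opening: 0.0001
grasp_force: 0.0
```

```bash
python3 -m pendant '{"delta_pos":[[0,0,-20],[0,0,-20],[5,0,0],[15,0,0],[15,0,0],[15,0,0],[15,0,0],[15,0,0]],"rot":[[0,0,0],[0,0,0],[0,0,0],[0,0,0],[0,0,0],[0,0,0],[0,0,0],[0,0,0]],"hand":[1,1,1,1,1,1,1,1]}'
cat >> h.py <<'E'
def bar(c):
    # bar pose from its pale wood colour in the top view, plane z=24 mm
    hsv=cv2.cvtColor(c['frame'],cv2.COLOR_RGB2HSV)
    m=cv2.inRange(hsv,(15,50,150),(32,150,255)); m[:, :130]=0; m[:,505:]=0; m[:200]=0; m[330:]=0
    n,l,s,_=cv2.connectedComponentsWithStats(m); k=1+np.argmax(s[1:,4])
    v,u=np.nonzero(l==k)
    P=np.array([ray(c,a,b,.024)[:2]*1000 for a,b in zip(u,v)],np.float32)
    (cx,cy),(w,h),an=cv2.minAreaRect(P); bx=cv2.boxPoints(((cx,cy),(w,h),an))
    e=sorted([(bx[i]+bx[(i+1)%4])/2 for i in range(4)],key=lambda p:-np.hypot(*(p-[cx,cy])))[:2]
    e=sorted(e,key=lambda p:-p[1])
    print('bar end a',np.round(e[0],1),'b',np.round(e[1],1),'size',round(w,1),round(h,1),'angle from +y to +x deg',round(np.degrees(np.arctan2(*(e[0]-e[1]))),1))
E
python3 -c "
from h import *
bar(load('top0')); bar(snap('top','t1')); print(bot.sense()['tcp_pos'])"
```

```text
time: 2.5
tcp_pos: [0.4767, -0.1211, 0.032]
eef_rot: [0.001, 0.708, 0.707, 0.0]
force: [0.5, -0.1, 0.3]
opening: 0.0006
grasp_force: 0.0
bar end a [435.1 -91.3] b [ 542.  -333.3] size 32.6 264.6 angle from +y to +x deg -23.8
bar end a [ 500.1 -238.6] b [ 541.9 -333.6] size 32.8 103.8 angle from +y to +x deg -23.7
[ 0.47944237 -0.12174996  0.03255633]
```

```bash
python3 - <<'E'
from h import *
a=load('top0');s=snap('scene','s1');t=load('t1')
x=cv2.resize(t['frame'][200:350,290:510,::-1],(660,450)); y=s['frame'][130:280,130:460,::-1]
cv2.imwrite('pics/c1.png',np.vstack([x[:300],cv2.resize(y,(660,300))]))
print(bot.sense()['tcp_pos'],bot.sense()['force'])
E
```

```text
[ 0.47789128 -0.12159169  0.03227483] [0.87314177 0.91353794 0.0098655 ]
```

View pics/c1.png

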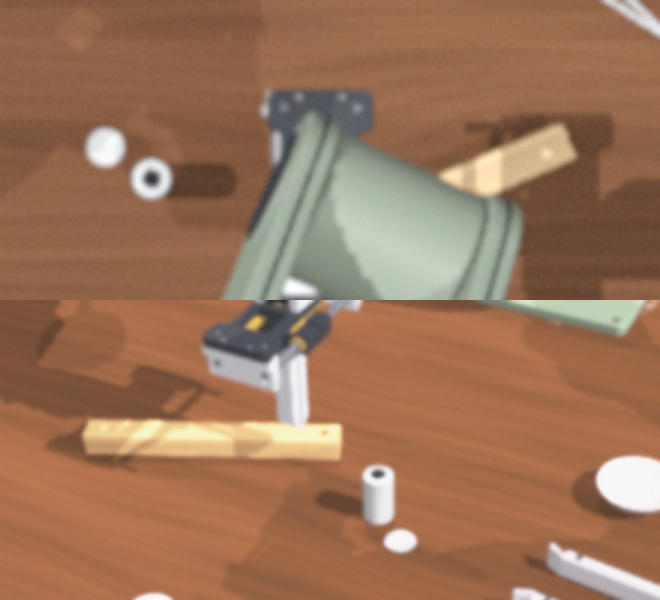

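```bash
python3 - <<'E'
from h import *
c=load('s1')
def proj(p):
    T=c['cam_to_world'];q=T[:3,:3].T@(np.array(p)/1000-T[:3,3]); return np.round([c['cx']+c['fx']*q[0]/-q[2],c['cy']-c['fy']*q[1]/-q[2]],0)
print('tip',proj((478,-121.6,15)),'bar a top0',proj((435,-93,24)),'b',proj((541,-333,24)))
for uv in((300,193),(300,208),(173,190),(240,197),(172,203)): print(uv,np.round(pt(c,*uv)*1000), np.round(ray(c,*uv,.024)*1000))
E
```

```text
tip [277. 208.] bar a top0 [300. 197.] b [172. 194.]
(300, 193) [ 394. -116.   -1.] [423. -99.  24.]
(300, 208) [441. -90.   0.] [468. -75.  24.]
(173, 190) [ 507. -360.    3.] [ 529. -339.   24.]
(240, 197) [ 492. -199.   27.] [ 489. -202.   24.]
(172, 203) [ 541. -337.   -1.] [ 566. -313.   24.]
```

```bash
python3 - <<'E'
from h import *
c=load('s1')
for v in range(160,216,4): print(v,np.round(pt(c,276,v)*1000),c['frame'][v,276])
c=snap('scene','s2'); print([ (v,np.round(pt(c,276,v)*1000).tolist()) for v in (180,188,196,204)],bot.sense()['tcp_pos'],bot.sense()['time'])
print(np.abs(c['frame'].astype(int)-load('s1')['frame']).max())
E
```

```text
160 [ 489. -110.  138.] [224 222 226]
164 [ 488. -111.  129.] [240 239 241]
168 [ 491. -110.  122.] [242 241 243]
172 [ 490. -111.  112.] [236 235 238]
176 [ 492. -111.  104.] [228 226 230]
180 [ 493. -111.   96.] [224 222 226]
184 [ 492. -112.   85.] [228 226 230]
188 [ 492. -112.   76.] [215 214 217]
192 [ 490. -115.   65.] [226 212 200]
196 [ 454. -138.   24.] [247 243 196]
200 [ 467. -130.   25.] [247 239 183]
204 [ 467. -131.   15.] [234 196 138]
208 [ 468. -131.    5.] [207 159 112]
212 [ 476. -126.    2.] [150  99  68]
[(180, [489.0, -113.0, 92.0]), (188, [487.0, -116.0, 72.0]), (196, [455.0, -137.0, 25.0]), (204, [463.0, -133.0, 11.0])] [ 0.47628185 -0.12123908  0.03172302] 2.65
83
```

```bash
python3 - <<'E'
from h import *
a=load('scene0')['frame'][165:225,150:330,::-1]; b=load('s2')['frame'][165:225,150:330,::-1]
cv2.imwrite('pics/c2.png',cv2.resize(np.vstack([a,b]),None,fx=4,fy=4,interpolation=cv2.INTER_CUBIC))
E
```

```text
(no output)
```

View pics/c2.png

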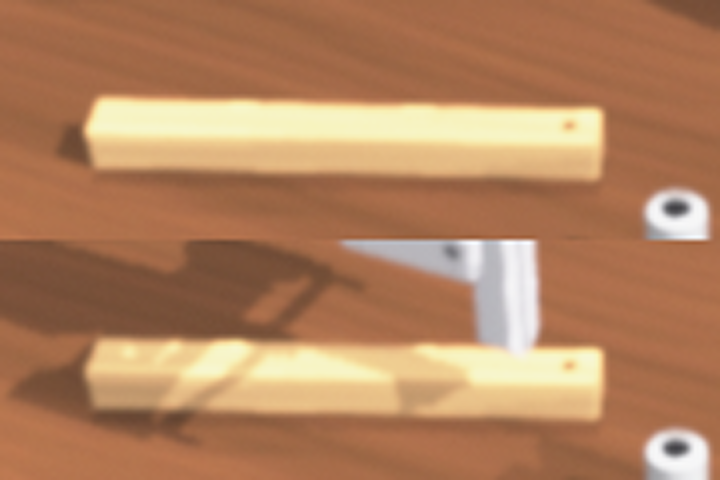

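The picture shows that the tool passed over the bar without touching it: the fingertip is about 60 mm up (crop (515,350)), although the state says TCP z is 32 mm. The bar has not moved. I'll back off to its -x side and check the true tip height there.

```bash
python3 -m pendant '{"delta_pos":[[-20,0,0],[-20,0,0],[-20,0,0],[-20,0,0],[0,0,0],[0,0,0],[0,0,0],[0,0,0]],"rot":[[0,0,0],[0,0,0],[0,0,0],[0,0,0],[0,0,0],[0,0,0],[0,0,0],[0,0,0]],"hand":[1,1,1,1,1,1,1,1]}'
python3 - <<'E'
from h import *
c=snap('scene','s3'); s=bot.sense(); print(s['tcp_pos'],s['q'],s['opening'])
T=c['cam_to_world']
def proj(p):
    q=T[:3,:3].T@(np.array(p)/1000-T[:3,3]); return np.round([c['cx']+c['fx']*q[0]/-q[2],c['cy']-c['fy']*q[1]/-q[2]],0)
p=s['tcp_pos']*1000
for z in(-17,0,28,60): print(z,proj(p+[0,0,z]))
u=int(proj(p+[0,0,30])[0])
for v in range(120,200,5): print(v,np.round(pt(c,u,v)*1000),c['frame'][v,u])
cv2.imwrite('pics/c3.png',cv2.resize(c['frame'][80:230,150:350,::-1],None,fx=4,fy=4,interpolation=cv2.INTER_CUBIC))
E
```

```text
time: 3.45
tcp_pos: [0.3959, -0.1214, 0.031]
eef_rot: [0.001, 0.708, 0.707, 0.0]
force: [-0.4, 0.1, -0.3]
opening: 0.0006
grasp_force: 0.0
[ 0.39572739 -0.12131668  0.03089685] [-5.07310723e-01  6.32358070e-02  2.06022267e+00  5.90421368e-05
  1.01745515e+00 -5.05854888e-01] 0.0005655066749011425
-17 [297. 187.]
0 [297. 180.]
28 [296. 169.]
60 [296. 156.]
120 [431. -97. 195.] [82 84 91]
125 [431. -98. 185.] [107  96  82]
130 [ 415. -108.  163.] [101  87  68]
135 [439. -94. 169.] [155 157 165]
140 [ 408. -112.  137.] [178 177 183]
145 [ 407. -113.  125.] [219 218 222]
150 [ 406. -114.  112.] [207 207 213]
155 [ 406. -115.  100.] [198 197 203]
160 [ 409. -113.   91.] [194 194 200]
165 [ 406. -115.   77.] [197 194 201]
170 [ 408. -115.   66.] [186 183 189]
175 [ 344. -152.    4.] [172 110  77]
180 [ 354. -147.   -2.] [172 111  76]
185 [ 375. -135.    2.] [166 106  72]
190 [ 385. -130.   -3.] [165 108  74]
195 [ 434. -102.   25.] [247 236 177]
```

View pics/c3.png

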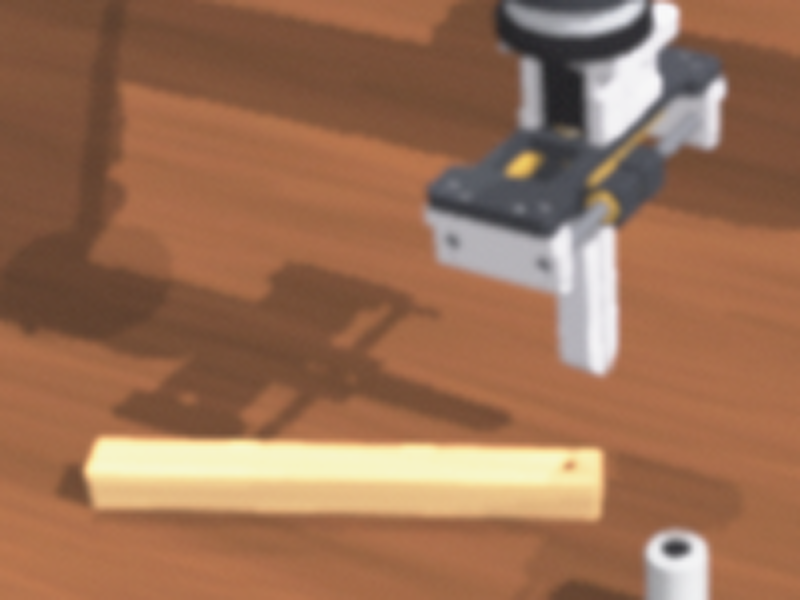

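The finger ends at crop (590,373), pixel (297.5,173). That puts the tip about 58 mm up at x≈405, clear of the desk, so the tip really stands about 43 mm higher than the reading suggests. I'll lower gently and compare camera and force.

```bash
python3 -m pendant '{"delta_pos":[[0,0,-3],[0,0,-3],[0,0,-3],[0,0,-3],[0,0,-3],[0,0,0],[0,0,0],[0,0,0]],"rot":[[0,0,0],[0,0,0],[0,0,0],[0,0,0],[0,0,0],[0,0,0],[0,0,0],[0,0,0]],"hand":[1,1,1,1,1,1,1,1]}'
cat >> h.py <<'E'
def tip(c):
    # lowest bright-grey finger pixel near the tool in the scene view -> height, using the finger's front plane
    s=bot.sense(); p=s['tcp_pos']; T=c['cam_to_world']
    q=T[:3,:3].T@(p+[.0125,0,.04]-T[:3,3]); u=int(round(c['cx']-c['fx']*q[0]/q[2]))
    f=c['frame'].astype(int); r=[]
    for v in range(100,260):
        P=pt(c,u,v)
        if abs(P[0]-p[0]-.0125)<.015 and f[v,u].min()>150 and f[v,u].max()-f[v,u].min()<25: r.append((v,round(P[2]*1000)))
    v=r[-1][0]; o=T[:3,3]; d=ray(c,u,v,0)-o; k=(p[0]+.0125-o[0])/d[0]
    print('tcp',np.round(p*1000,1),'force',np.round(s['force'],1),'tip pix',u,r[-1],'tip z',np.round((o+k*d)*1000,1),'opening',round(s['opening'],4))
E
python3 -c "
from h import *
c=snap('scene','s4'); tip(c)"
```

```text
time: 4.3
tcp_pos: [0.395, -0.1212, 0.0158]
eef_rot: [0.0, 0.708, 0.706, 0.0]
force: [0.2, -0.2, -0.5]
opening: 0.0006
grasp_force: 0.0
tcp [ 395.  -121.2   15.8] force [-0.  -0.  -0.5] tip pix 294 (176, 46) tip z [ 407.5 -120.4   49.5] opening 0.0001
```

```bash
python3 -m pendant '{"delta_pos":[[0,0,-5],[0,0,-5],[0,0,-5],[0,0,-5],[0,0,-5],[0,0,0],[0,0,0],[0,0,0]],"rot":[[0,0,0],[0,0,0],[0,0,0],[0,0,0],[0,0,0],[0,0,0],[0,0,0],[0,0,0]],"hand":[1,1,1,1,1,1,1,1]}'
python3 -c "
from h import *
c=snap('scene','s5'); tip(c)
cv2.imwrite('pics/c5.png',cv2.resize(c['frame'][130:230,200:330,::-1],None,fx=5,fy=5,interpolation=cv2.INTER_CUBIC))"
```

```text
time: 5.15
tcp_pos: [0.3951, -0.1212, -0.0092]
eef_rot: [0.0, 0.708, 0.706, 0.0]
force: [-0.3, 0.3, -0.1]
opening: 0.0004
grasp_force: 0.0
tcp [ 395.2 -121.3   -9.1] force [-0.1 -0.2 -0.3] tip pix 294 (186, 23) tip z [ 407.7 -121.3   24.3] opening 0.0004
```

View pics/c5.png

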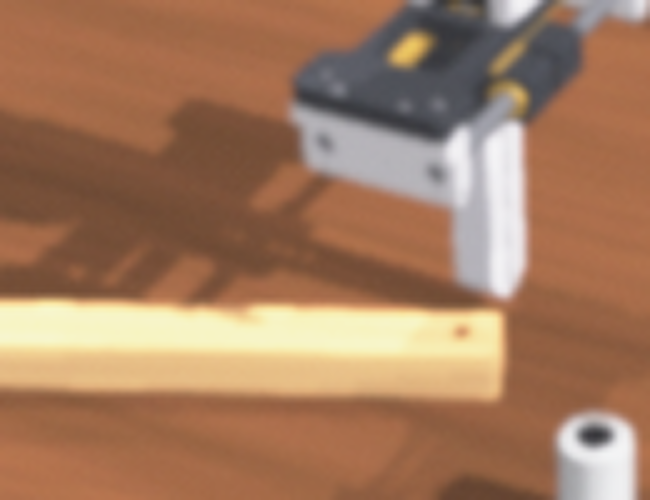

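With the reading at -9 mm, the tip is at about 22 mm (crop (500,292)) and free. That makes the reported z about 48 mm too low, so I'll go by the camera height. I'll lower 14 mm more and push.

```bash
python3 -m pendant '{"delta_pos":[[0,0,-7],[0,0,-7],[10,0,0],[10,0,0],[10,0,0],[10,0,0],[0,0,0],[0,0,0]],"rot":[[0,0,0],[0,0,0],[0,0,0],[0,0,0],[0,0,0],[0,0,0],[0,0,0],[0,0,0]],"hand":[1,1,1,1,1,1,1,1]}'
python3 -c "
from h import *
c=snap('scene','s6'); bar(snap('top','t6'))
for v in range(176,216,3): print(v,np.round(pt(c,284,v)*1000))
for u in (170,173,176,296,300,304): print(u,np.round(pt(c,u,205)*1000))"
```

```text
time: 6.0
tcp_pos: [0.4191, -0.1182, -0.0219]
eef_rot: [-0.015, 0.706, 0.708, -0.01]
force: [-40.8, 2.1, 66.1]
opening: 0.0002
grasp_force: 33.3
bar end a [ 470.7 -160.7] b [ 540.1 -335.3] size 33.1 187.9 angle from +y to +x deg -21.7
176 [509. -83. 123.]
179 [503. -87. 111.]
182 [501. -89. 103.]
185 [503. -88.  98.]
188 [ 395. -153.    1.]
191 [ 405. -148.    1.]
194 [ 440. -127.   23.]
197 [ 449. -122.   23.]
200 [ 459. -116.   24.]
203 [ 465. -113.   21.]
206 [ 465. -114.   14.]
209 [ 464. -115.    5.]
212 [ 468. -112.    2.]
215 [ 477. -108.    1.]
170 [ 549. -336.    0.]
173 [ 550. -327.    3.]
176 [ 547. -322.    3.]
296 [457. -90.  19.]
300 [434. -94.   2.]
304 [431. -86.   2.]
```

The force is 66 N upward, so the tip is pressing on the desk. I'll raise it.

```bash
python3 -m pendant '{"delta_pos":[[-5,0,4],[-3,0,4],[0,0,0],[0,0,0],[0,0,0],[0,0,0],[0,0,0],[0,0,0]],"rot":[[0,0,0],[0,0,0],[0,0,0],[0,0,0],[0,0,0],[0,0,0],[0,0,0],[0,0,0]],"hand":[1,1,1,1,1,1,1,1]}'
python3 -c "
from h import *
c=snap('scene','s7'); t=snap('top','t7');bar(t)
a=cv2.resize(c['frame'][130:230,150:330,::-1],None,fx=4,fy=4,interpolation=cv2.INTER_CUBIC)
cv2.imwrite('pics/c7.png',a)"
```

```text
time: 6.9
tcp_pos: [0.427, -0.1211, -0.0155]
eef_rot: [-0.0, 0.708, 0.706, -0.0]
force: [0.1, -0.5, -0.3]
opening: 0.0006
grasp_force: 0.1
bar end a [ 474.  -160.5] b [ 539.1 -336.6] size 33.3 187.8 angle from +y to +x deg -20.3
```

View pics/c7.png

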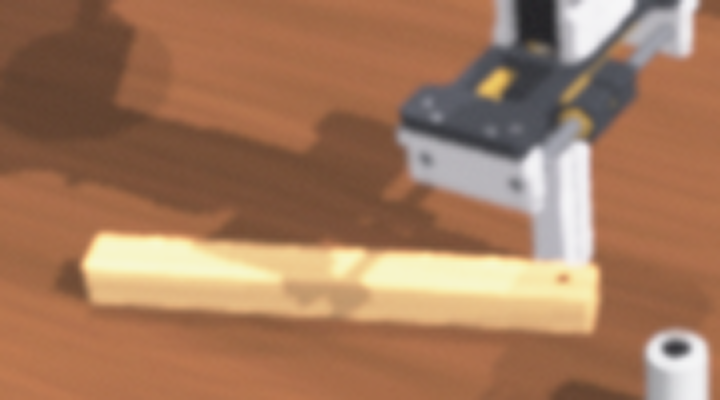

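The bar is now being pushed: the tip is behind it at crop (563,260), and the force is near zero at z reading -15.5. I'll carry on at this height.

```bash
python3 -m pendant '{"delta_pos":[[6,0,0],[8,0,0],[8,0,0],[8,0,0],[8,0,0],[8,0,0],[8,0,0],[0,0,0]],"rot":[[0,0,0],[0,0,0],[0,0,0],[0,0,0],[0,0,0],[0,0,0],[0,0,0],[0,0,0]],"hand":[1,1,1,1,1,1,1,1]}'
cat >> h.py <<'E'
def look(f):
    bar(snap('top',f)); s=bot.sense(); print('tcp',np.round(s['tcp_pos']*1000,1),'F',np.round(s['force'],1),'t',s['time'])
E
python3 -c "
from h import *
look('t8')"
```

```text
time: 7.8
tcp_pos: [0.4826, -0.1215, -0.015]
eef_rot: [0.001, 0.708, 0.707, 0.0]
force: [0.6, -0.1, 0.2]
opening: 0.0004
grasp_force: 0.0
bar end a [ 514.6 -203. ] b [ 525.9 -350.5] size 32.8 148.0 angle from +y to +x deg -4.4
tcp [ 481.9 -121.4  -15.2] F [0.1 0.1 0.3] t 7.85
```

```bash
python3 -m pendant '{"delta_pos":[[-10,0,0],[0,-38,0],[0,-38,0],[8,0,0],[10,0,0],[10,0,0],[8,0,0],[6,0,0]],"rot":[[0,0,0],[0,0,0],[0,0,0],[0,0,0],[0,0,0],[0,0,0],[0,0,0],[0,0,0]],"hand":[1,1,1,1,1,1,1,1]}'
python3 -c "
from h import *
look('t9')"
```

```text
time: 8.65
tcp_pos: [0.5134, -0.1959, -0.0156]
eef_rot: [-0.0, 0.707, 0.707, -0.0]
force: [-0.6, 0.1, -0.3]
opening: 0.0004
grasp_force: 0.6
bar end a [541.8 -85.3] b [ 542.7 -186.1] size 32.3 100.8 angle from +y to +x deg -0.5
tcp [ 514.5 -196.2  -15.3] F [ 0.3 -0.1 -0.6] t 8.7
```

```bash
python3 -m pendant '{"delta_pos":[[-25,0,0],[0,-45,0],[0,-45,0],[0,-45,0],[0,-40,0],[26,0,0],[26,0,0],[0,0,0]],"rot":[[0,0,0],[0,0,0],[0,0,0],[0,0,0],[0,0,0],[0,0,0],[0,0,0],[0,0,0]],"hand":[1,1,1,1,1,1,1,1]}'
python3 -c "
from h import *
look('t10')"
```

```text
time: 9.5
tcp_pos: [0.5431, -0.3726, -0.0149]
eef_rot: [0.002, 0.707, 0.707, 0.0]
force: [0.8, -0.4, -0.4]
opening: 0.0004
grasp_force: 0.0
bar end a [543.7 -85.3] b [ 538.  -349.8] size 264.5 33.3 angle from +y to +x deg 1.2
tcp [ 541.2 -371.8  -15.4] F [0.3 0.3 0.6] t 9.55
```

```bash
python3 -m pendant '{"delta_pos":[[0,10,0],[0,8,0],[0,10,0],[0,10,0],[0,10,0],[0,10,0],[0,8,0],[0,0,0]],"rot":[[0,0,0],[0,0,0],[0,0,0],[0,0,0],[0,0,0],[0,0,0],[0,0,0],[0,0,0]],"hand":[1,1,1,1,1,1,1,1]}'
python3 -c "
from h import *
look('t11')"
```

```text
time: 10.35
tcp_pos: [0.5398, -0.3045, -0.0154]
eef_rot: [-0.0, 0.707, 0.707, 0.0]
force: [0.5, -0.0, -0.4]
opening: 0.0004
grasp_force: 0.0
bar end a [539.2 -30.1] b [ 538.6 -293.2] size 263.1 33.0 angle from +y to +x deg 0.1
tcp [ 539.9 -305.3  -15.3] F [ 0.5 -0.9  0.8] t 10.4
```

```bash
python3 -m pendant '{"delta_pos":[[1,10,0],[1,12,0],[0,12,0],[0,12,0],[0,12,0],[0,12,0],[0,10,0],[0,0,0]],"rot":[[0,0,0],[0,0,0],[0,0,0],[0,0,0],[0,0,0],[0,0,0],[0,0,0],[0,0,0]],"hand":[1,1,1,1,1,1,1,1]}'
python3 -c "
from h import *
look('t12')"
```

```text
time: 11.2
tcp_pos: [0.5412, -0.2237, -0.0158]
eef_rot: [-0.001, 0.707, 0.707, 0.0]
force: [-0.1, -0.8, 0.1]
opening: 0.0005
grasp_force: 0.0
bar end a [540.6  48.6] b [ 540.1 -211.3] size 259.8 33.1 angle from +y to +x deg 0.1
tcp [ 541.3 -224.5  -15.9] F [ 0.2  0.3 -0.3] t 11.25
```

```bash
python3 -m pendant '{"delta_pos":[[0,10,0],[0,14,0],[0,14,0],[0,14,0],[0,14,0],[0,14,0],[0,12,0],[0,0,0]],"rot":[[0,0,0],[0,0,0],[0,0,0],[0,0,0],[0,0,0],[0,0,0],[0,0,0],[0,0,0]],"hand":[1,1,1,1,1,1,1,1]}'
python3 -c "
from h import *
look('t13')"
```

```text
time: 12.05
tcp_pos: [0.5415, -0.1319, -0.0155]
eef_rot: [-0.001, 0.707, 0.707, 0.0]
force: [-0.0, -0.2, 0.0]
opening: 0.0008
grasp_force: 0.0
bar end a [539.9 141.4] b [541.8 -96.9] size 32.5 238.4 angle from +y to +x deg -0.5
tcp [ 541.8 -132.9  -15.4] F [-0.4 -0.2  0.5] t 12.1
```

```bash
python3 -m pendant '{"delta_pos":[[0,10,0],[0,14,0],[0,14,0],[0,14,0],[0,14,0],[0,14,0],[0,12,0],[0,0,0]],"rot":[[0,0,0],[0,0,0],[0,0,0],[0,0,0],[0,0,0],[0,0,0],[0,0,0],[0,0,0]],"hand":[1,1,1,1,1,1,1,1]}'
python3 -c "
from h import *
look('t14')"
```

```text
time: 12.9
tcp_pos: [0.5412, -0.0398, -0.0157]
eef_rot: [-0.001, 0.707, 0.707, 0.0]
force: [0.3, 0.1, 0.8]
opening: 0.0006
grasp_force: 0.0
bar end a [539.9 234.9] b [538.9  29.9] size 205.0 33.3 angle from +y to +x deg 0.3
tcp [541.3 -40.6 -15.7] F [-0.3  0.2  0.6] t 12.95
```

```bash
python3 -m pendant '{"delta_pos":[[0,10,0],[0,13,0],[0,13,0],[0,13,0],[-2,10,0],[-2,10,0],[-2,10,0],[0,0,0]],"rot":[[0,0,0],[0,0,0],[0,0,0],[0,0,0],[0,0,-1.2],[0,0,-1.2],[0,0,-1.2],[0,0,0]],"hand":[1,1,1,1,1,1,1,1]}'
python3 -c "
from h import *
look('t15')"
```

```text
time: 13.75
tcp_pos: [0.5353, 0.0388, -0.0155]
eef_rot: [-0.001, 0.729, 0.685, -0.0]
force: [0.8, -0.4, -0.4]
opening: 0.0005
grasp_force: 0.0
bar end a [546.6 312.1] b [537.8 143.9] size 168.4 32.9 angle from +y to +x deg 3.0
tcp [535.6  38.1 -15.4] F [-0.   0.1 -0. ] t 13.8
```

```bash
python3 -m pendant '{"delta_pos":[[-2,8,0],[-1,8,0],[-1,8,0],[-1,6,0],[-1,4,0],[0,2,0],[0,0,0],[0,0,0]],"rot":[[0,0,-1.2],[0,0,-1.2],[0,0,0],[0,0,0],[0,0,0],[0,0,0],[0,0,0],[0,0,0]],"hand":[1,1,1,1,1,1,1,1]}'
python3 -c "
from h import *
look('t16')"
```

```text
time: 14.6
tcp_pos: [0.5299, 0.0731, -0.0154]
eef_rot: [-0.0, 0.744, 0.668, 0.0]
force: [0.9, -0.4, -0.3]
opening: 0.0006
grasp_force: 0.0
bar end a [553.3 343.6] b [542.2 193.3] size 150.7 36.3 angle from +y to +x deg 4.2
tcp [529.8  73.  -15.4] F [-0.5 -0.2 -1.3] t 14.65
```

```bash
python3 -m pendant '{"delta_pos":[[0,2,0],[0,2,0],[0,2,0],[0,1,0],[0,1,0],[0,0,0],[0,0,0],[0,0,0]],"rot":[[0,0,0],[0,0,0],[0,0,0],[0,0,0],[0,0,0],[0,0,0],[0,0,0],[0,0,0]],"hand":[1,1,1,1,1,1,1,1]}'
python3 -m pendant '{"delta_pos":[[0,1,0],[0,1,0],[0,0,0],[0,0,0],[0,0,0],[0,0,0],[0,0,0],[0,0,0]],"rot":[[0,0,0],[0,0,0],[0,0,0],[0,0,0],[0,0,0],[0,0,0],[0,0,0],[0,0,0]],"hand":[1,1,1,1,1,1,1,1]}'
```

```text
time: 15.45
tcp_pos: [0.53, 0.081, -0.0152]
eef_rot: [-0.0, 0.744, 0.668, 0.0]
force: [0.6, -0.1, -0.3]
opening: 0.0006
grasp_force: 0.0
time: 16.25
tcp_pos: [0.53, 0.0826, -0.0152]
eef_rot: [0.0, 0.744, 0.668, -0.0]
force: [-1.2, -3.8, 1.8]
opening: 0.0005
grasp_force: 1.7
```

```bash
python3 -m pendant '{"delta_pos":[[0,1,0],[0,1,0],[0,0,0],[0,0,0],[0,0,0],[0,0,0],[0,0,0],[0,0,0]],"rot":[[0,0,0],[0,0,0],[0,0,0],[0,0,0],[0,0,0],[0,0,0],[0,0,0],[0,0,0]],"hand":[1,1,1,1,1,1,1,1]}'
```

```text
time: 17.05
tcp_pos: [0.53, 0.0826, -0.0152]
eef_rot: [0.001, 0.744, 0.669, -0.001]
force: [-0.1, -9.0, 1.0]
opening: 0.0005
grasp_force: 4.7
```

The force rises to 9 N while the tip stays put, and the position matches the predicted end point, so the bar is home against the stop. I'll back off, raise the tool and check.

```bash
python3 -m pendant '{"delta_pos":[[0,-6,0],[0,-12,0],[0,-12,10],[0,0,30],[0,0,40],[0,0,40],[-20,0,30],[-30,0,0]],"rot":[[0,0,0],[0,0,0],[0,0,0],[0,0,0],[0,0,0],[0,0,0],[0,0,0],[0,0,0]],"hand":[1,1,1,1,1,1,1,1]}'
python3 -m pendant '{"delta_pos":[[-10,-45,0],[-10,-45,0],[-10,-45,0],[-10,-45,0],[0,-45,0],[0,-45,0],[0,0,0],[0,0,0]],"rot":[[0,0,0],[0,0,0],[0,0,0],[0,0,0],[0,0,0],[0,0,0],[0,0,0],[0,0,0]],"hand":[1,1,1,1,1,1,1,1]}'
python3 -c "
from h import *
look('t18'); t=load('t18'); s=snap('scene','s18')
a=cv2.resize(t['frame'][190:275,170:370,::-1],(800,340),interpolation=cv2.INTER_CUBIC)
b=cv2.resize(s['frame'][210:360,300:540,::-1],(400,250))
cv2.imwrite('pics/c18.png',np.vstack([a,np.hstack([b,b*0])]))"
```

```text
time: 17.85
tcp_pos: [0.4851, 0.0541, 0.1411]
eef_rot: [0.004, 0.744, 0.668, 0.005]
force: [0.5, -0.4, 0.1]
opening: 0.0004
grasp_force: 0.0
time: 18.65
tcp_pos: [0.4395, -0.216, 0.135]
eef_rot: [-0.0, 0.745, 0.667, 0.0]
force: [0.2, -0.4, 0.8]
opening: 0.0009
grasp_force: 0.0
bar end a [555.8 350.5] b [528.2  91.8] size 260.1 33.3 angle from +y to +x deg 6.1
tcp [ 439.5 -214.8  134.8] F [0.5 0.3 0.4] t 18.7
```

View pics/c18.png

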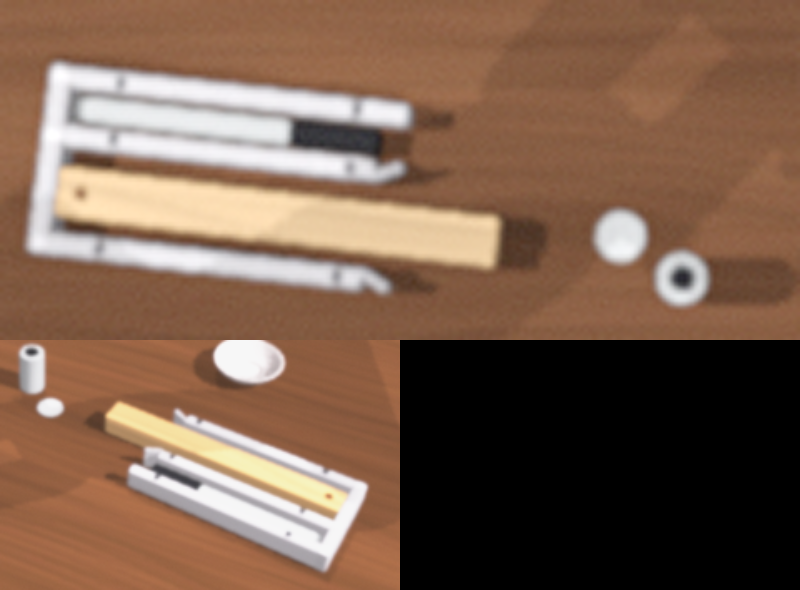

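The bar lies flat and centred in the wide channel, with end a at the stop (crop (57,195)) and end b at (500,242). The probe and dish are undisturbed and the robot is clear.

```bash
python3 -c "
from cell import bot
print(bot.close_job())"
```

```text
the job is handed in; nothing more can be done
None
```

The bar is fully home against the stop in the wide channel, flat and in line with it; the robot is clear, the probe and dish look unmoved, the jar was never approached, and the job was handed in at about 19 s (no verdict was returned).

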